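# Set a bench fume extractor to its third speed click and start it

## Robot

A 6-joint arm with a two-finger parallel gripper is mounted at the origin on the work surface. World frame = base frame: x ahead of the robot, y to its left, z up, the work surface at z = 0. Lengths are in m, angles in rad, forces in N, time in s.
With the tool pointing down it reaches from about 0.35 to 0.85 m from the base axis. Payload 8.1 kg.
Tool frame: the origin (TCP) lies midway between the tips of the shut fingers; the grasp point (between the pads) lies 19 mm behind it (robot.grip_depth is the distance from the TCP to the grasp point, in m); z points along the fingers, y is the line along which they close (so a half turn about z gives the same grasp; the last joint's range is limited). The gripper opens to 93 mm and grips with 3 to 60 N. Pads are 15 mm wide; open, the fingers measure 128 mm over their backs; the gripper's body (75 mm by 188 mm) begins 65 mm behind the grasp point.
Start: joints at [1.202, 0.13, 1.488, -0, 1.523, -0.085], TCP at [0.168, 0.576, 0.219] pointing down, gripper open.
Joint ranges: [-2.96, 2.96], [-0.89, 2.26], [0.02, 2.5], [-1.34, 4.48], [0, 2.73], [-2.66, 2.66]. Speed limits (rad/s): [2.39, 2.39, 2.79, 3.14, 3.14, 3.14].

## Interface

Orientations are given as a unit quaternion [x, y, z, w].
In Python, from plant import robot gives the robot as it stands.
- The arm moves only by the shell command python3 -m creep 'ROWS' [OPENING]. ROWS is JSON, one flat list of numbers, 6 for each row, row after row: the shift along the tool's x, y, z in m, then the turn, a rotation vector about the tool's x, y, z in rad. A call has 1 to 20 rows; each row is the pose to reach, as a shift and turn from the pose commanded when the call began, along the tool's axes at that moment; what a row does not reach only later rows make up. A row lasts 1/12 s, in which the tool goes at most 41.7 mm and 7.16 degrees, less where a joint would pass 70% of its speed; a pose out of reach is approached as far as the arm can. A call with a gripper value outside its range is refused whole. OPENING is the closure in counts, from 0 (fully open) to 255 (shut), set as the call begins (- or left out, the last holds). The fingers move at their own pace and stop on an object; the grip force is fixed at half the most. Time passes only in rows, so rows that repeat a pose let the fingers close. It gives the time, the measured TCP pose, the force, the opening and the grip force at its end, in the units of the state.
- robot.state(): the state, without advancing time (a new reading comes with each control period).
- robot.grab_frame(name): name is "scene" or "top" or "wrist"; returns a dict with "color" (420x560x3 uint8, red, green, blue), "fx", "fy", "cx", "cy" (pixels), "k1" (the pictures are not rectified: a ray, as slopes to the right and down, at radius r is drawn at 1 + k1 r^2 times it, then the intrinsics apply), "R" (3x3) and "t" (3): a world point X has camera coordinates R X + t; the wrist camera has in their place "mount" (4x4, takes a point from camera to tool coordinates, whose origin is the TCP and whose axes are the flange's). Camera axes: x right, y down, z forward; pixel columns grow to the right and rows downward; lengths in m; the calibration is good to about 2 mm. A picture is of the moment at which its call begins: read the wrist's pose just before it. There is no depth.
- robot.hand_in(): hands the job in; it is judged then, once.
The state is a dict: "time": time; "joint_positions": joint angles; "qvel": joint speeds; "effort": joint torques, N m; "ee_pos": TCP position; "eef_rot": TCP orientation; "force": force on the tool from outside, world axes, zero at the start; "ft_torque": the same for the moment, N m; "finger_gap": finger opening in m; "grip_force": force on a finger pad.
Only numpy, scipy, OpenCV 4.12 (cv2) and the standard library are available. Lean on these libraries where they do the work, as an engineer would, in place of code of your own. Each camera call takes 0.05 s, during which the arm holds its last target. There are 200 camera calls.

## Task

Set the bench fume extractor to speed three and start it: with the fingertips, without gripping it, push the black speed lever along its slot to the third click above its low-end stop (it may already be standing a click or two up), and do not run it past the third click. Then press the green start button right down and let it come back up. Leave the tape, the bottle, the pen tub and the loose wall socket where they are.

Things in the scene. Friction and masses are not known exactly. Their poses are not given: they have to be found in the camera images.
- extractor: Grey-blue steel box, 200 deep (x) x 270 wide (y) x 170 mm high, fixed to the bench; its front, with the round intake, looks along its -x, to the robot. Origin: centre of its underside, on the table. On its flat top, along the front edge (x = -60 mm), lies an aluminium strip with the speed lever's slot (left, +y; a black mark beside it at each click) and the start button (right, -y).
- speed_lever (a joint): Lever travel, m: 0 at the low stop (slot's left end, extractor y = +62 mm), growing to the right (-y) to 0.060. Rests in sprung notches at 0, 0.012, 0.024, 0.036 (third click), 0.048, 0.060; starts in one of the first three. About 4 to 6 N moves it out of a notch and on to half-way (6 mm); there it snaps ahead into the next by itself, and the resistance drops to nothing.
- lever_top (a point): Centre of the top of the lever's black cap, with a white line across it. The cap is an upright block 12 mm along the slot (y) x 20 mm across it (x) x 24 mm high; its underside is 3 mm and its top 27 mm above the extractor's top. Axes as the extractor's.
- start_button (a joint): Start button travel in m: 0 up, 0.006 fully down; springs back. 1.5 N starts it moving, 5 N holds it fully down.
- start_button_top (a point): Centre of the top of the round green push button (28 mm across), which stands 22 mm above the extractor's top in a black ring 44 mm across and 12 mm high, at extractor x = -60, y = -90 mm. Moves down with the button.
- tape_mid (a point): Roll of masking tape lying flat on the rear half of the extractor's top, 92 mm across, 24 mm high; its centre. Not to be disturbed.
- bottle_mid (a point): Upright water bottle, 64 mm across, 200 mm high, on the table beside the extractor; its centre half-way up. Not to be disturbed.
- tub_mid (a point): Green tub full of pens, about 100 mm across, pens up to 170 mm high, on the table beside the extractor; its centre 50 mm up. Not to be disturbed.
- socket_mid (a point): Yellow wall socket with a steel strap (105 x 33 x 30 mm) lying on the table in front of the extractor; its centre. Not to be disturbed.
Things that resemble listed ones, but are neither listed nor needed, are in the scene too. Several things look just like the part that bears socket_mid: the one meant starts farthest to the robot's left.

How it is judged:
On the way, in this order (a step that is already met when the one before it is completed fails the run):
1. the speed lever rests in its third click (value of joint speed_lever between 0.034 and 0.038 m), for 0.3 s.
2. the start button is pressed right down (value of joint start_button above 0.0045 m), for 0.05 s.
At the end, for the whole second after the job is handed in: The speed lever stands in its third click (within 2 mm of 0.036 m), the start button has been pressed at least 4.5 of its 6 mm after that and is up again (less than 1.5 mm), and the tape, bottle, tub and socket are within 20 mm of where they were and upright (all of step 1 and value of joint start_button below 0.0015 m and distance of each of tape_mid, bottle_mid, tub_mid, socket_mid from where it was at the start of the episode below 0.02 m and angle between each of tape_mid, bottle_mid, tub_mid, socket_mid's own z axis and vertical below 0.15 rad); the robot touches nothing.
It fails at once if the lever is run past its third click (value of joint speed_lever above 0.044 m).
It fails at once if the lever is gripped between the fingers (contact force between the fingers and speed_lever above 0.5 N and y of the grasp point in the frame of lever_top between -0.004 and 0.004 m and x of the grasp point in the frame of lever_top between -0.008 and 0.008 m and z of the grasp point in the frame of lever_top below 0.012 m).
It fails at once if the start button is pressed before the lever is in its third click (value of joint start_button above 0.003 m and value of joint speed_lever below 0.033 m).
It fails at once if a thing standing by is pushed away, knocked over or lifted (distance of any of tape_mid, bottle_mid, tub_mid, socket_mid from where it was at the start of the episode above 0.02 m).
It also fails if it takes over 51 s, if anything falls off the work surface, if the arm or the gripper's body presses on something with over 40 N, if the wrist force passes 120 N, or if a joint passes its speed limit or range.

## Working session

There is one attempt and no reset: what is moved stays moved. The work goes in short steps, Python scripts to look and compute and a shell command to move; the robot and the scene stay as the last step left them, time stands still between calls to the robot, and variables do not carry over. Pictures are saved under pics/ and viewed, at most 10 in all, crops included, and the job is handed in when it is done.

```bash
mkdir -p pics
cat > h.py <<'E'
import numpy as np, cv2
from plant import robot
def ray(f,u,v,st=None):
    d=np.array([(u-f["cx"])/f["fx"],(v-f["cy"])/f["fy"]]); s=d.copy()
    for _ in range(20): s=d/(1+f["k1"]*(s@s))
    r=np.array([s[0],s[1],1.])
    R=np.array(f["R"]);t=np.array(f["t"])
    return -R.T@t, R.T@r
def onz(f,u,v,z):
    o,d=ray(f,u,v); return o+d*(z-o[2])/d[2]
def proj(f,X):
    c=np.array(f["R"])@np.array(X)+f["t"]; s=c[:2]/c[2]; s=s*(1+f["k1"]*(s@s))
    return s*[f["fx"],f["fy"]]+[f["cx"],f["cy"]]
E
python3 - <<'E'
from h import *
import pickle
F={n:robot.grab_frame(n) for n in("scene","top")}
pickle.dump(F,open("f.pkl","wb"))
for n in F: cv2.imwrite(f"pics/{n}.png",F[n]["color"][...,::-1]); f=F[n]; print(n,-np.array(f["R"]).T@f["t"],f["fx"],f["k1"])
print(robot.state())
E
```

```text
scene [1.20232028 0.1439573  1.24373675] 459.21636040924216 0.027637439314496078
top [ 0.39322878 -0.07044121  1.43823983] 468.521134486403 -0.05723307884454803
{'time': 0.1, 'joint_positions': array([ 1.20162531e+00,  1.31058192e-01,  1.48916669e+00,  2.08335675e-06,
        1.52298203e+00, -8.53926644e-02]), 'qvel': array([-0.00096186, -0.00078141, -0.00342348,  0.00085402,  0.00167933,
        0.0008735 ]), 'effort': array([ 1.27948988e-03, -5.61346972e+01, -4.93093085e+01,  7.70084909e-02,
        2.91398785e-02, -7.62579998e-05]), 'ee_pos': array([0.16778228, 0.57553942, 0.21771076]), 'eef_rot': array([ 1.41413561e-01,  9.89950278e-01, -7.86138590e-04, -1.82884473e-04]), 'force': array([-0.43597698,  0.48924269, -0.91972567]), 'ft_torque': array([-0.03529441, -0.01190675,  0.01044172]), 'grip_force': 0.0, 'finger_gap': 0.09323598599119572}
```

View pics/scene.png

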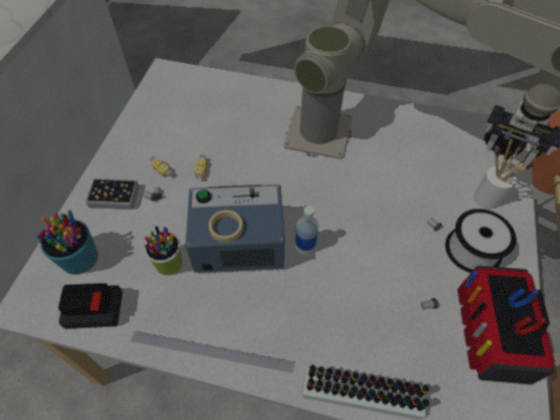

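View pics/top.png

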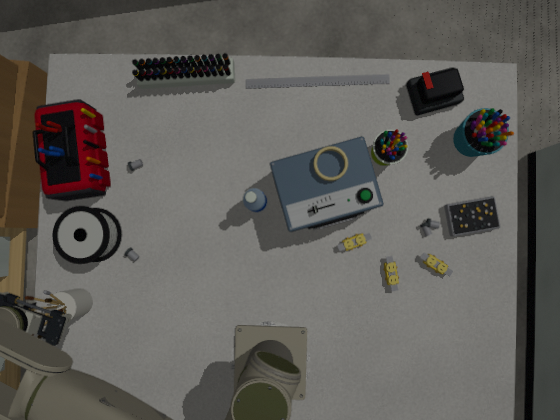

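The scene view shows the extractor with its green button at (203,197) and the lever near (253,194). In the top view the button is at (365,196) and the lever near (313,210). The tape is on the rear half, the bottle to the left at (255,200), the tub at (390,147), and the nearest socket at (353,242).

Run:
```python
from h import *
import pickle
F=pickle.load(open("f.pkl","rb"))
f=F["top"];c=f["color"]
cv2.imwrite("pics/t2.png",cv2.resize(c[180:236,280:390],None,fx=7,fy=7,interpolation=cv2.INTER_CUBIC)[...,::-1])
s=F["scene"]["color"]
cv2.imwrite("pics/s2.png",cv2.resize(s[178:215,185:290],None,fx=7,fy=7,interpolation=cv2.INTER_CUBIC)[...,::-1])
L=[]
for n,roi in(("top",(180,215,345,385)),("scene",(180,215,190,220))):
    f=F[n];im=f["color"][roi[0]:roi[1],roi[2]:roi[3]].astype(int)
    m=(im[...,1]>im[...,0]+35)&(im[...,1]>im[...,2]+20)
    v,u=np.nonzero(m);u=u.mean()+roi[2];v=v.mean()+roi[0]
    print(n,m.sum(),u,v,onz(f,u,v,.190)); L.append(ray(f,u,v))
(o1,d1),(o2,d2)=L
ab=np.linalg.lstsq(np.c_[d1,-d2],o2-o1,rcond=None)[0];print(o1+d1*ab[0],o2+d2*ab[1])
f=F["top"]
for p in((292,229),(382,207),(365,137),(272,167)): print(onz(f,*p,.17))
```

```text
top 86 364.54651162790697 194.7906976744186 [ 0.50148525 -0.24795075  0.19      ]
scene 59 202.22033898305085 194.01694915254237 [ 0.50238943 -0.24791286  0.19      ]
[ 0.50158492 -0.24811416  0.18885086] [ 0.50164997 -0.24832687  0.18888675]
[ 0.40470617 -0.05696902  0.17      ]
[ 0.47147008 -0.29877155  0.17      ]
[ 0.66164142 -0.24881574  0.17      ]
[0.57187946 0.00262104 0.17      ]
```

View pics/t2.png

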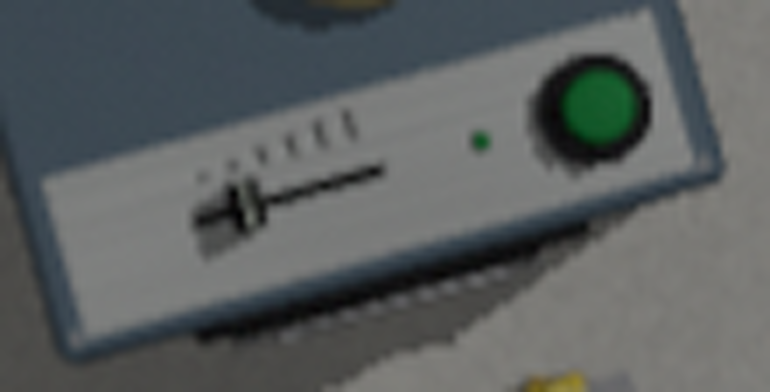

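View pics/s2.png

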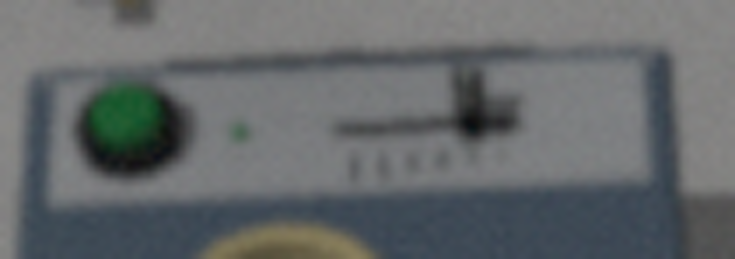

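The top crop shows the lever's white line at about (250,203). The slot runs from (195,220) to (383,168), and the strip's edges give the yaw. The button is at (600,107).

Run:
```python
from h import *
import pickle
F=pickle.load(open("f.pkl","rb"))
f=F["top"]
g=lambda a,b:((a+.5)/7-.5+280,(b+.5)/7-.5+180)
P=lambda a,b,z:onz(f,*g(a,b),z)
for A,B in(((42,182),(650,10)),((85,340),(705,165)),((195,220),(383,168)),((68,355),(720,175))):
    p,q=P(*A,.17),P(*B,.17);d=p-q;print(np.degrees(np.arctan2(-d[0],d[1])),p,q)
B=np.array([.5017,-.248])
for yaw in(15,15.5,16):
    t=np.radians(yaw);ey=np.array([-np.sin(t),np.cos(t)]);ex=np.array([np.cos(t),np.sin(t)])
    l=P(250,203,.197)[:2]-B; print(yaw,"lever travel",.152-l@ey,"x off",l@ex)
    for nm,z in(("top",.197),):
      for k in range(4): 
        X=np.r_[B+ey*(.152-.012*k),z]; r=proj(f,X); print(k,(r-[280,180]+.5)*7-.5,proj(F["scene"],X)*7-np.array([185,178])*7+3)
    print("marks",[ (( .152-((P(a,b,.17)[:2]-B)@ey))).round(4) for a,b in((205,178),(232,167),(262,155),(292,145),(321,134),(350,124))])
    print("slot",[ (( .152-((P(a,b,.17)[:2]-B)@ey))).round(4) for a,b in((195,220),(383,168))])
```

```text
17.51318385341823 [ 0.46764581 -0.0376295   0.17      ] [ 0.54141268 -0.27140052  0.17      ]
17.460796971088758 [ 0.40699887 -0.05612667  0.17      ] [ 0.48179518 -0.29391747  0.17      ]
17.172109301442713 [ 0.45466504 -0.09727457  0.17      ] [ 0.4769559 -0.169409   0.17     ]
17.13155774882812 [ 0.40100971 -0.04973521  0.17      ] [ 0.47809091 -0.29980141  0.17      ]
15 lever travel 0.015100059099538488 x off -0.006058017984991081
0 [207.4900905  196.62216706] [497.49050673 100.72721147]
1 [238.32038735 189.34037298] [467.86204391 100.94822955]
2 [269.14907242 182.05868437] [438.22773107 101.16859309]
3 [299.97515464 174.77733517] [408.58714939 101.388305  ]
marks [np.float64(0.0018), np.float64(0.0129), np.float64(0.0253), np.float64(0.0375), np.float64(0.0494), np.float64(0.0613)]
slot [np.float64(-0.0058), np.float64(0.0697)]
15.5 lever travel 0.015052406320807316 x off -0.004863125120235845
0 [208.31605192 200.02117605] [497.51878617  98.09810747]
1 [239.0827833  192.47067108] [467.90356191  98.52626223]
2 [269.84761362 184.92030411] [438.27984306  98.95382531]
3 [300.60955384 177.37031769] [408.6472092   99.38080239]
marks [np.float64(0.0018), np.float64(0.013), np.float64(0.0254), np.float64(0.0376), np.float64(0.0496), np.float64(0.0614)]
slot [np.float64(-0.0058), np.float64(0.0697)]
16 lever travel 0.01501518263154894 x off -0.003667861909674351
0 [209.17176929 203.41329385] [497.51848147  95.47238858]
1 [239.87257596 195.59459431] [467.9187295   96.10719708]
2 [270.57119369 187.77607012] [438.30784461  96.74151364]
3 [301.2666356  179.95797242] [408.68540414  97.3753467 ]
marks [np.float64(0.0019), np.float64(0.0131), np.float64(0.0255), np.float64(0.0378), np.float64(0.0497), np.float64(0.0615)]
slot [np.float64(-0.0059), np.float64(0.0696)]
```

```bash
cat >> h.py <<'E'
from scipy.spatial.transform import Rotation as Ro
B=np.array([.5017,-.248]); T=np.radians(17.4); EY=np.array([-np.sin(T),np.cos(T)]); EX=np.array([np.cos(T),np.sin(T)])
def ext(p): # offset from button along ext x, ext y (travel), z
    d=np.array(p[:2])-B; return np.round([d@EX,.152-d@EY,p[2]],4)
def need(trav,xo,z):
    s=robot.state();R=Ro.from_quat(s["eef_rot"]).as_matrix()
    X=np.r_[B+EX*xo+EY*(.152-trav),z]
    Rt=np.c_[np.r_[EY,0],np.r_[EX,0],[0,0,-1]]
    print("t",s["time"],"now",ext(s["ee_pos"]),"world",X,"shift",(R.T@(X-s["ee_pos"])).round(4),"turn",Ro.from_matrix(R.T@Rt).as_rotvec().round(4),"F",s["force"].round(2))
E
python3 -c "
from h import *
need(.012-.028,0,.27)"
```

```text
t 0.1 now [-0.0724 -0.7337  0.2177] world [ 0.45146115 -0.08768762  0.27      ] shift [-0.458  -0.5574 -0.0515] turn [-1.500e-03  7.000e-04  9.833e-01] F [-0.44  0.49 -0.92]
```

```bash
python3 -m creep '[0,0,-0.04,0,0,0, 0,0,-0.08,0,0,0, 0,0,-0.10,0,0,0, -0.1,-0.122,-0.10,0,0,0.3, -0.2,-0.244,-0.10,0,0,0.6, -0.3,-0.366,-0.10,0,0,0.98, -0.458,-0.557,-0.10,0,0,0.983, -0.458,-0.557,-0.10,0,0,0.983, -0.458,-0.557,-0.10,0,0,0.983, -0.458,-0.557,-0.10,0,0,0.983, -0.458,-0.557,-0.10,0,0,0.983, -0.458,-0.557,-0.10,0,0,0.983, -0.458,-0.557,-0.10,0,0,0.983, -0.458,-0.557,-0.10,0,0,0.983, -0.458,-0.557,-0.10,0,0,0.983, -0.458,-0.557,-0.10,0,0,0.983, -0.458,-0.557,-0.10,0,0,0.983, -0.458,-0.557,-0.10,0,0,0.983, -0.458,-0.557,-0.08,0,0,0.983, -0.458,-0.557,-0.08,0,0,0.983]' 255
python3 - <<'E'
from h import *
need(.012-.028,0,.25)
E
```

```text
time: 1.77
ee_pos: [0.4465, -0.0759, 0.3018]
eef_rot: [0.592, 0.806, 0.0, 0.001]
force: [0.5, 0.3, 0.9]
finger_gap: 0.0008
grip_force: 0.0
t 1.7667 now [-0.0013 -0.0287  0.3018] world [ 0.45146115 -0.08768762  0.25      ] shift [-0.0127  0.0012  0.0518] turn [ 0.0011  0.0007 -0.0002] F [0.53 0.29 0.94]
```

```bash
python3 -m creep '[-0.012,0.001,0.03,0,0,0, -0.012,0.001,0.05,0,0,0, -0.012,0.001,0.05,0,0,0, -0.012,0.001,0.05,0,0,0]'
python3 - <<'E'
from h import *
import pickle
s=robot.state()
f=dict(robot.grab_frame("wrist")); M=np.array(f["mount"])
R=Ro.from_quat(s["eef_rot"]).as_matrix()
Rw=R@M[:3,:3]; o=R@M[:3,3]+s["ee_pos"]; f["R"]=Rw.T; f["t"]=-Rw.T@o
pickle.dump(f,open("w1.pkl","wb"))
cv2.imwrite("pics/w1.png",f["color"][...,::-1])
need(.012-.028,0,.18); print(o)
for k in range(4): print(k,proj(f,np.r_[B+EY*(.152-.012*k),.197]))
print(proj(f,np.r_[B,.192]))
E
```

```text
time: 2.1
ee_pos: [0.4495, -0.0845, 0.2505]
eef_rot: [0.592, 0.806, -0.0, -0.002]
force: [0.4, 0.6, -0.4]
finger_gap: 0.0004
grip_force: 0.0
t 2.15 now [-1.000e-04 -1.940e-02  2.522e-01] world [ 0.45146115 -0.08768762  0.18      ] shift [-0.0034  0.0001  0.0722] turn [-0.0002 -0.0003  0.0005] F [0.37 0.23 0.67]
[ 0.4290753  -0.01392675  0.41698636]
0 [275.23569608 252.37955692]
1 [275.24316616 268.35715026]
2 [275.2504273  283.92533876]
3 [275.25748946 299.10246343]
[275.33400608 423.18766006]
```

View pics/w1.png

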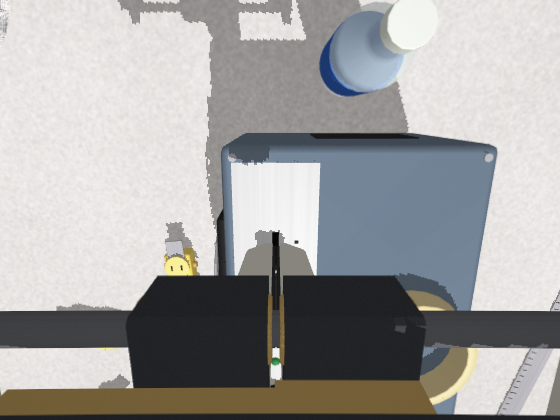

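The wrist view is over the fingers, and the lever is hidden. The slot's left end is at (276,233), the first click mark at (296,242), and the box's left top edge near row 147. I'll check the travel estimate against these.

Run:
```python
from h import *
import pickle
f=pickle.load(open("w1.pkl","rb"))
for p in((276,233),(296,242),(225,150),(495,150),(230,163),(320,163)): print(p,ext(onz(f,*p,.17)))
f=pickle.load(open("f.pkl","rb"))["top"]
p=np.r_[B+EY*.140,.197]; print(proj(f,p))
print("lever obs",ext(onz(f,280+250/7,180+203/7,.197)))
need(.012-.0275,0,.18)
```

```text
(276, 233) [ 0.0005 -0.0045  0.17  ]
(296, 242) [0.0158 0.0028 0.17  ]
(225, 150) [-0.0358 -0.0671  0.17  ]
(495, 150) [ 0.1553 -0.0668  0.17  ]
(230, 163) [-0.0326 -0.0578  0.17  ]
(320, 163) [ 0.0321 -0.0578  0.17  ]
[314.17560864 208.75794629]
lever obs [-0.0017  0.0157  0.197 ]
t 2.15 now [-1.000e-04 -1.940e-02  2.522e-01] world [ 0.45161067 -0.08816474  0.18      ] shift [-0.0039  0.0001  0.0722] turn [-0.0002 -0.0003  0.0005] F [0.37 0.23 0.67]
```

```bash
python3 -m creep '[0,0,0.03,0,0,0, 0,0,0.055,0,0,0, 0,0,0.065,0,0,0, 0,0,0.072,0,0,0, 0,0,0.072,0,0,0, 0,0,0.072,0,0,0]'; python3 -c "
from h import *
need(0.0,0,.18)"
```

```text
time: 2.65
ee_pos: [0.4513, -0.0847, 0.1813]
eef_rot: [0.592, 0.806, 0.0, 0.001]
force: [0.0, -0.4, 0.4]
finger_gap: 0.0007
grip_force: 0.0
t 2.65 now [ 0.0007 -0.0189  0.1813] world [ 0.4562458  -0.10295547  0.18      ] shift [-0.0189 -0.0007  0.0013] turn [0.0015 0.001  0.0009] F [ 0.01 -0.36  0.36]
```

```bash
python3 -m creep '[-0.006,0,0,0,0,0, -0.012,0,0,0,0,0, -0.012,0,0,0,0,0, -0.012,0,0,0,0,0]'; python3 -c "
from h import *
need(0.0,0,.18)"
```

```text
time: 2.98
ee_pos: [0.4546, -0.0968, 0.1804]
eef_rot: [0.592, 0.806, 0.0, 0.0]
force: [-0.7, 0.5, -0.6]
finger_gap: 0.0005
grip_force: 0.0
t 2.9833 now [ 0.0002 -0.0063  0.1804] world [ 0.4562458  -0.10295547  0.18      ] shift [-0.0063 -0.0002  0.0004] turn [ 0.0008  0.0006 -0.0006] F [-0.7   0.47 -0.57]
```

```bash
python3 -m creep '[-0.003,0,0,0,0,0, -0.005,0,0,0,0,0, -0.005,0,0,0,0,0]'
```

```text
time: 3.23
ee_pos: [0.4557, -0.1012, 0.1797]
eef_rot: [0.592, 0.806, 0.0, -0.0]
force: [0.3, 0.4, 0.4]
finger_gap: 0.0003
grip_force: 0.0
```

```bash
python3 -m creep '[-0.002,0,0,0,0,0, -0.002,0,0,0,0,0]'; python3 -m creep '[-0.002,0,0,0,0,0, -0.002,0,0,0,0,0]'; python3 -m creep '[-0.002,0,0,0,0,0, -0.002,0,0,0,0,0]'; python3 -c "
from h import *
need(0.0,0,.18)"
```

```text
time: 3.4
ee_pos: [0.4561, -0.1024, 0.1797]
eef_rot: [0.592, 0.806, 0.0, -0.001]
force: [-1.7, 4.1, 2.3]
finger_gap: 0.0003
grip_force: 2.2
time: 3.57
ee_pos: [0.4566, -0.1042, 0.1797]
eef_rot: [0.592, 0.806, 0.0, -0.001]
force: [-2.7, 5.2, 3.5]
finger_gap: 0.0004
grip_force: 2.8
time: 3.73
ee_pos: [0.4573, -0.1065, 0.1797]
eef_rot: [0.592, 0.806, 0.0, -0.0]
force: [-0.6, 1.8, 2.3]
finger_gap: 0.0005
grip_force: 0.9
t 3.7333 now [-0.      0.0037  0.1797] world [ 0.4562458  -0.10295547  0.18      ] shift [ 0.0037  0.     -0.0003] turn [-0.0002 -0.0004  0.0007] F [-0.57  1.79  2.28]
```

```bash
python3 -m creep '[-0.002,0,0,0,0,0, -0.002,0,0,0,0,0, -0.002,0,0,0,0,0]'; python3 -m creep '[-0.002,0,0,0,0,0, -0.004,0,0,0,0,0, -0.004,0,0,0,0,0]';  python3 -m creep '[-0.002,0,0,0,0,0, -0.002,0,0,0,0,0]';python3 -m creep '[-0.002,0,0,0,0,0, -0.002,0,0,0,0,0]'; python3 -c "
from h import *
need(0.0,0,.18)"
```

```text
time: 3.98
ee_pos: [0.4581, -0.109, 0.1796]
eef_rot: [0.592, 0.806, -0.0, 0.0]
force: [0.1, 0.5, -0.8]
finger_gap: 0.0003
grip_force: 0.0
time: 4.23
ee_pos: [0.4593, -0.1126, 0.1796]
eef_rot: [0.592, 0.806, 0.0, -0.0]
force: [0.9, 0.6, -0.5]
finger_gap: 0.0009
grip_force: 0.1
time: 4.4
ee_pos: [0.4596, -0.1139, 0.1796]
eef_rot: [0.592, 0.806, 0.0, -0.001]
force: [-2.0, 4.5, 2.4]
finger_gap: 0.0005
grip_force: 2.2
time: 4.57
ee_pos: [0.4602, -0.1156, 0.1796]
eef_rot: [0.592, 0.806, 0.0, -0.001]
force: [-2.9, 5.1, 2.7]
finger_gap: 0.0004
grip_force: 2.8
t 4.5667 now [-1.000e-04  1.330e-02  1.796e-01] world [ 0.4562458  -0.10295547  0.18      ] shift [ 0.0133  0.0001 -0.0004] turn [-0.0003 -0.0016  0.0006] F [-2.93  5.14  2.67]
```

Second contact came 12 mm on, as expected. About 4 mm more is needed to snap into the third click.

```bash
python3 -m creep '[-0.002,0,0,0,0,0, -0.002,0,0,0,0,0]'; python3 -m creep '[-0.002,0,0,0,0,0, -0.002,0,0,0,0,0, -0.002,0,0,0,0,0]'; python3 -c "
from h import *
need(0.0,0,.18)"
```

```text
time: 4.73
ee_pos: [0.4609, -0.118, 0.1796]
eef_rot: [0.592, 0.806, 0.0, -0.0]
force: [-1.0, 1.2, 0.8]
finger_gap: 0.0004
grip_force: 0.8
time: 4.98
ee_pos: [0.4617, -0.1205, 0.1797]
eef_rot: [0.592, 0.806, -0.0, 0.0]
force: [-0.2, 0.1, -0.3]
finger_gap: 0.0006
grip_force: 0.0
t 4.9833 now [-0.      0.0184  0.1797] world [ 0.4562458  -0.10295547  0.18      ] shift [ 0.0184  0.     -0.0003] turn [ 0.0001  0.0007 -0.0001] F [-0.23  0.07 -0.33]
```

```bash
python3 -m creep '[0.006,0,0,0,0,0, 0.012,0,0,0,0,0, 0.012,0,0,0,0,0, 0.012,0,-0.03,0,0,0, 0.012,0,-0.06,0,0,0, 0.012,0,-0.07,0,0,0, -0.02,0,-0.07,0,0,0, -0.06,0,-0.07,0,0,0, -0.1,0,-0.07,0,0,0, -0.134,0,-0.07,0,0,0, -0.134,0,-0.07,0,0,0, -0.134,0,-0.07,0,0,0, -0.134,0,-0.07,0,0,0]'
python3 - <<'E'
from h import *
import pickle
s=robot.state()
f=dict(robot.grab_frame("wrist")); M=np.array(f["mount"])
R=Ro.from_quat(s["eef_rot"]).as_matrix()
Rw=R@M[:3,:3]; o=R@M[:3,3]+s["ee_pos"]; f["R"]=Rw.T; f["t"]=-Rw.T@o
pickle.dump(f,open("w2.pkl","wb"))
cv2.imwrite("pics/w2.png",f["color"][...,::-1])
need(.152,0,.2)
for k in range(6): print(k,proj(f,np.r_[B+EY*(.150-.012*k),.197]))
E
```

```text
time: 6.07
ee_pos: [0.5015, -0.2475, 0.2491]
eef_rot: [0.592, 0.806, 0.0, -0.001]
force: [0.0, 0.2, 0.6]
finger_gap: 0.0004
grip_force: 0.0
t 6.1167 now [2.000e-04 1.511e-01 2.495e-01] world [ 0.5017 -0.248   0.2   ] shift [-0.001  -0.0002  0.0495] turn [-0.0001 -0.0005  0.0008] F [0.3  0.59 0.78]
0 [273.26966478 -32.33812531]
1 [273.31028673  -7.33802387]
2 [273.34915969  16.74814423]
3 [273.38640314  39.97898729]
4 [273.42212587  62.40788734]
5 [273.45642715  84.08356989]
```

View pics/w2.png

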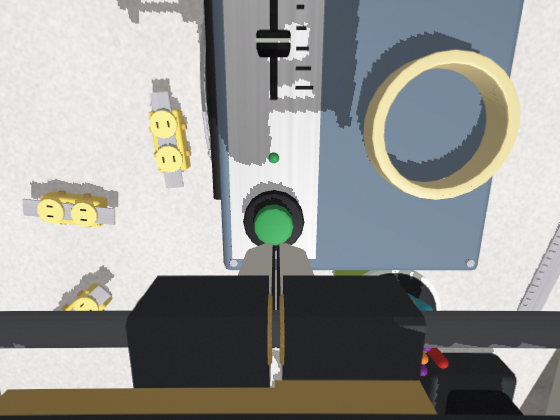

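The lever's white line is at (274,41), which matches the third click (predicted row 40). The button is at (274,226).

```bash
python3 - <<'E'
from h import *
import pickle
f=pickle.load(open("w2.pkl","rb"))
print(ext(onz(f,274,226,.192)), ext(onz(f,274,41,.197)))
need(.152,0,.194)
E
python3 -m creep '[0,0,0.025,0,0,0, 0,0,0.045,0,0,0, 0,0,0.053,0,0,0, 0,0,0.053,0,0,0, 0,0,0.053,0,0,0]'
```

```text
[0.0002 0.1533 0.192 ] [0.0004 0.0385 0.197 ]
t 6.1167 now [2.000e-04 1.511e-01 2.495e-01] world [ 0.5017 -0.248   0.194 ] shift [-0.001  -0.0002  0.0555] turn [-0.0001 -0.0005  0.0008] F [0.3  0.59 0.78]
time: 6.53
ee_pos: [0.5017, -0.2471, 0.1971]
eef_rot: [0.591, 0.806, 0.0, -0.0]
force: [0.5, 0.4, 0.2]
finger_gap: 0.0005
grip_force: 0.0
```

```bash
python3 -m creep '[0,0,0.005,0,0,0, 0,0,0.008,0,0,0, 0,0,0.008,0,0,0, 0,0,0.008,0,0,0]'; python3 -m creep '[0,0,0.002,0,0,0, 0,0,0.002,0,0,0, 0,0,0.002,0,0,0]'
```

```text
time: 6.87
ee_pos: [0.5025, -0.2481, 0.1897]
eef_rot: [0.592, 0.806, 0.0, 0.001]
force: [1.9, 0.0, 2.5]
finger_gap: 0.0009
grip_force: 1.4
time: 7.12
ee_pos: [0.5023, -0.2481, 0.1873]
eef_rot: [0.592, 0.806, 0.0, 0.001]
force: [3.5, 0.1, 4.6]
finger_gap: 0.0004
grip_force: 2.1
```

```bash
python3 -m creep '[0,0,0.002,0,0,0, 0,0,0.002,0,0,0, 0,0,0.002,0,0,0, 0,0,0.002,0,0,0]'; python3 -m creep '[0,0,0.001,0,0,0, 0,0,0.001,0,0,0, 0,0,0.001,0,0,0]'
```

```text
time: 7.45
ee_pos: [0.5024, -0.2481, 0.1862]
eef_rot: [0.592, 0.806, 0.0, 0.001]
force: [0.8, 1.7, 11.0]
finger_gap: 0.0006
grip_force: 5.5
time: 7.7
ee_pos: [0.5024, -0.2482, 0.1861]
eef_rot: [0.592, 0.806, 0.0, 0.001]
force: [-1.9, 3.9, 15.7]
finger_gap: 0.0006
grip_force: 8.2
```

It has bottomed out: the force rises with no further motion, at 15.7 N. Now I'll lift off and check.

```bash
python3 -m creep '[0,0,-0.02,0,0,0, 0,0,-0.05,0,0,0, 0,0,-0.08,0,0,0, 0,0,-0.08,0,0,0, 0,0,-0.08,0,0,0, 0,0,-0.08,0,0,0, 0,0,-0.08,0,0,0]'
python3 - <<'E'
from h import *
s=robot.state()
f=dict(robot.grab_frame("wrist")); M=np.array(f["mount"])
R=Ro.from_quat(s["eef_rot"]).as_matrix()
Rw=R@M[:3,:3]; o=R@M[:3,3]+s["ee_pos"]; f["R"]=Rw.T; f["t"]=-Rw.T@o
cv2.imwrite("pics/w3.png",f["color"][...,::-1])
print(s["force"],proj(f,np.r_[B+EY*.114,.197]),proj(f,np.r_[B,.192]))
E
```

```text
time: 8.28
ee_pos: [0.5007, -0.2475, 0.2615]
eef_rot: [0.592, 0.806, -0.0, -0.002]
force: [-0.3, 0.3, -0.4]
finger_gap: 0.0001
grip_force: 0.0
[-0.33910955  0.34356103 -0.38348929] [274.96400144  44.77389687] [275.02649283 219.3260415 ]
```

View pics/w3.png

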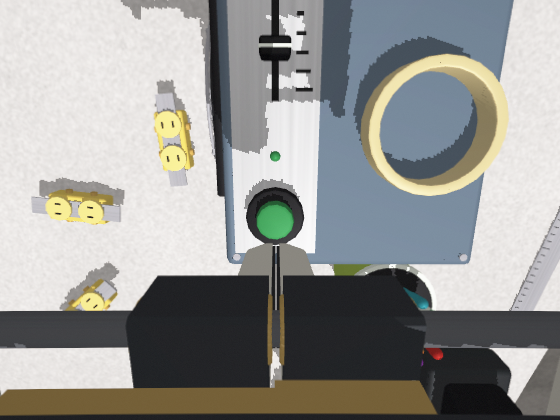

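The lever is still at the third click, with its line at (275,46). The button is up at (275,221), and the tape and sockets look unmoved.

```bash
python3 -c "
from plant import robot
print(robot.hand_in())"
```

```text
the job is handed in; nothing more can be done
None
```

The lever is in its third click and the start button was pressed right down and is back up; the tape and sockets look unmoved, the bottle and tub were not rechecked but nothing came near them, and the job is handed in, with no verdict shown.

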